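Bring the cured phone out of the UV curing station

TASK

The phone under the lamp hood of the UV curing station has cured. With a fingertip push the red tab of the slide catch on the hood's roof straight across, away from you, as far as it goes, so that the tray is free; then hook a fingertip behind the tray's upright front lip and draw the tray out along its rails to its end stop. Pinch neither the tab nor the lip, do not touch the phone, leave it lying in its nest, and leave the loose things on the desk where they are.

Things in the scene. Friction and masses are not known exactly. Their poses are not given: they have to be found in the camera images.
- uv_box: UV curing station, fixed on the desk: grey slide bed 344 x 116 x 8 mm with two rails (x -250 to 94 mm) and a white lamp hood 175 x 112 mm with an amber window, roof top at z 64 mm. Origin: on the desk under the hood's centre; z up; -x is the way the tray comes out of the hood's mouth (at x -88 mm); the cheek with the red rocker is at +y. Its place and yaw vary
- tray (a joint): slide of the aluminium tray: 0 = home under the hood (locked while the catch is shut, apart from 1.5 mm of play), grows as it is drawn out along uv_box -x, end stop at 0.160 m. Friction about 2 to 3 N, stays where it is left
- lip_top (a point): moves with the tray: middle of the top edge, inner (hood side) face, of the tray's upright front lip, 94 mm long (uv_box y), 7 mm thick, top at z 46 mm; at uv_box x -146, y 0 mm when home. Behind it a pocket 52 mm wide (x), open at both ends, floor at z 18 mm, then a shutter plate 46 mm high. The catch's tongue hangs over the pocket down to z 49 mm, 8 mm out from the shutter
- catch (a joint): slide of the catch on the front of the hood's roof: 0 = shut (its dark tongue stands before an 18 mm wide lug on the tray), grows as it is pushed along uv_box -y, stop at 0.030 m; the lug is free from 0.018 m. It may start up to 5 mm open. Friction about 1.2 N, no spring
- tab_top (a point): moves with the catch: centre of the top of its red thumb tab, a fin 28 mm long (uv_box x), 8 mm thick (uv_box y) and 15 mm high, its top 83 mm above the desk (19 mm above the hood's roof). Shut, it is at uv_box x = -68, y = 16 mm
- nest (a point): moves with the tray: middle of the floor of the nest in which the phone lies (150 x 77 mm, black rim 6 mm high), axes as uv_box; at uv_box x = -3, y = 0, z = 18 mm with the tray home
- phone: black phone with its new screen up, 144 x 70 x 8 mm, loose in the tray's nest under the hood; origin in the middle of its underside, x along its length
- loupe: bystander: black eye loupe, 43 mm across, 26 mm high, stands on the desk beyond the end of the slide bed, clear of the drawn-out tray; origin under its centre
- suction_cup: bystander: black suction lifter with a ring, 40 mm across, 39 mm high, on the right of the desk; origin under its centre
- cracked_phone: bystander: black phone with a cracked corner, 143 x 70 x 9 mm, on the right of the desk; origin under its centre
- jar: bystander: small white jar with a red cap, 33 mm across, 28 mm high, beside the loupe, clear of the drawn-out tray; origin under its centre

How it is judged (in metres and radians):
On the way, in this order (a step that is already met when the one before it is completed fails the run):
1. the catch is pushed over and frees the tray, which is still home (value of joint catch above 0.022 m and value of joint tray below 0.01 m), for 0.1 s.
2. the tray is drawn out to its end stop (value of joint tray above 0.152 m), for 0.2 s.
At the end, for the whole second after the job is handed in: The tray stands at rest within 8 mm of its end stop, the catch is still open (more than 20 mm of its 30), and the phone lies still in its nest, within 8 mm of its middle (value of joint tray above 0.152 m and value of joint catch above 0.02 m and velocity of joint tray between -0.01 and 0.01 m/s and linear speed of phone below 0.01 m/s and x of phone in the frame of nest between -0.008 and 0.008 m and y of phone in the frame of nest between -0.008 and 0.008 m and z of phone in the frame of nest between -0.003 and 0.006 m); the robot touches nothing.
It fails at once if the phone in the tray is touched (contact force between the fingers and phone above 1 N).
It fails at once if the phone leaves its nest or is lifted (not (x of phone in the frame of nest between -0.008 and 0.008 m and y of phone in the frame of nest between -0.008 and 0.008 m and z of phone in the frame of nest between -0.003 and 0.006 m)).
It fails at once if the lip is pinched: its inner and outer faces pressed at once (contact force between the fingers and tray_c1 above 1 N and contact force between the fingers and tray_c2 above 1 N).
It fails at once if the catch's tab is pinched: both its sides pressed at once (contact force between the fingers and catch_c1 above 1 N and contact force between the fingers and catch_c2 above 1 N).
It fails at once if another thing on the desk is shifted by more than 20 mm (distance of any of loupe, jar, suction_cup, cracked_phone from where it was at the start of the episode above 0.02 m).
It also fails if it takes over 48 s, if anything falls off the work surface, if the arm or the gripper's body presses on something with over 40 N, if the wrist force passes 120 N, or if a joint passes its speed limit or range.

ROBOT

A 6-joint arm with a two-finger parallel gripper is mounted at the origin on a cart in front of the work surface, level with it; the furniture and walls round the work are solid. World frame = base frame: x ahead of the robot, y to its left, z up, the work surface at z = 0. Lengths are in m, angles in degrees, forces in N, time in s.
With the tool pointing down it reaches from about 0.375 to 0.9 m from the base axis. Payload 3.1 kg.
Tool frame: the origin (TCP) lies midway between the tips of the shut fingers; the grasp point (between the pads) lies 19 mm behind it; z points along the fingers, y is the line along which they close (so a half turn about z gives the same grasp; the last joint's range is limited). The gripper opens to 87 mm and grips with 3 to 60 N. Pads are 19 mm wide; open, the fingers measure 117 mm over their backs; the gripper's body (75 mm by 190 mm) begins 51 mm behind the grasp point.
Start: joints at [66.549, 30.224, 82.088, -0, 67.689, -10.227], TCP at [0.143, 0.608, 0.223] pointing down, gripper open.
Joint ranges: [-176.69, 176.69], [-43.24, 126.21], [12.49, 139.97], [-82, 262], [0, 151.66], [-163.58, 163.58]. Speed limits (degrees/s): [159.86, 159.86, 180, 180, 180, 180].

INTERFACE

Orientations are given as [roll, pitch, yaw] about the fixed x, y, z axes, in that order (R = Rz(yaw) Ry(pitch) Rx(roll)).
In Python, from workcell import arm gives the robot as it stands. The module is installed in compiled form; this text tells all that it offers.
- The arm moves only by the shell command python3 -m handwheel 'ROWS'. ROWS is JSON, a list that holds one entry, the list of rows, each a list of 7 numbers: the turn, a rotation vector about the tool's x, y, z in degrees, then the shift along the tool's x, y, z in cm, then the gripper command: -1 is shut, 1 is fully open, values between are in proportion. In form: [[[rx, ry, rz, tx, ty, tz, claw], ...]]. A call has exactly 5 rows; each row is the pose to reach, as a shift and turn from the pose commanded when the call began, along the tool's axes at that moment; what a row does not reach only later rows make up. A row lasts 1/8 s, in which the tool goes at most 62.5 mm and 10.7 degrees, less where a joint would pass 70% of its speed; a pose out of reach is approached as far as the arm can. A call with a gripper value outside its range is refused whole. The fingers move at their own pace and stop on an object; the grip force is fixed at half the most. Time passes only in rows, so rows that repeat a pose let the fingers close, or fill a call up. It gives the time, the measured TCP pose, the force, the opening and the grip force at its end, in the units of the state.
- arm.state(): the state, without advancing time (a new reading comes with each control period).
- arm.capture(name): name is "side" or "top" or "wrist"; returns a dict with "image" (384x512x3 uint8, red, green, blue), "depth" (384x512 float32, m along the optical axis (not along the pixel's ray), 0 where there is no reading), "fx", "fy", "cx", "cy" (pixels), "R" (3x3) and "t" (3): a world point X has camera coordinates R X + t. Camera axes: x right, y down, z forward; pixel columns grow to the right and rows downward; lengths in m; the calibration is good to about 2 mm. The wrist camera is an equidistant fisheye: a pixel r from the principal point sees the ray r / f radians off the axis. A picture is of the moment at which its call begins.
- arm.finish_job(): hands the job in; it is judged then, once.
Trained networks look in a picture, given as the dict that the camera call returned (one of the last four; its "shot" number tells which), for a name from the list of things; names that differ only in an ending like _2 or _b are one class to them, and where a whole thing is asked for, a point or a joint stands for the part that bears it (a point fixed in the world has none). Each returns a list of dicts, best first, with "conf" (0 to 1); they miss things now and then, are a little off and sometimes report something else, mostly with a low value. They report only what shows in the picture. A call takes as long as a camera call.
- arm.find_in(picture, label): "centre" ([column, row] in pixels, amid what is visible of it).
- arm.silhouettes(picture, label): "region" (384x512 bool, what is visible of it) and "centre" ([column, row] in pixels, amid what is visible of it).
- arm.tip_of(picture, label): "centre" ([column, row] in pixels: a listed point, or the origin of a listed thing).
The state is a dict: "clock": time; "joints": joint angles; "qvel": joint speeds; "tau": joint torques, N m; "tcp_pos": TCP position; "orientation": TCP orientation; "wrist_force": force on the tool from outside, world axes, zero at the start; "wrist_torque": the same for the moment, N m; "grip_width": finger opening in m; "gripper_force": force on a finger pad.
Only numpy, scipy, OpenCV 4.12 (cv2) and the standard library are available. Lean on these libraries where they do the work, as an engineer would, in place of code of your own. Each camera call takes 0.05 s, during which the arm holds its last target. There are 200 camera calls.

## Working session

There is one attempt and no reset: what is moved stays moved. The work goes in short steps, Python scripts to look and compute and a shell command to move; the robot and the scene stay as the last step left them, time stands still between calls to the robot, and variables do not carry over. Pictures are saved under pics/ and viewed, at most 10 in all, crops included, and the job is handed in when it is done.

```bash
mkdir -p pics; cat > h.py <<'E'
import numpy as np, cv2
from workcell import arm
from scipy.spatial.transform import Rotation as Ro
def back(p,c,z=None):
    """pixel -> world by depth (median 3x3) or by plane world z"""
    u,v=c; K=np.array([(u-p['cx'])/p['fx'],(v-p['cy'])/p['fy'],1.])
    R=np.array(p['R']);t=np.array(p['t']); o=-R.T@t; d=R.T@K
    if z is not None: return o+d*(z-o[2])/d[2]
    i,j=int(round(v)),int(round(u)); a=p['depth'][max(i-1,0):i+2,max(j-1,0):j+2]; a=a[a>0]
    return o+d*(np.median(a) if a.size else np.nan)
def save(p,n): cv2.imwrite('pics/'+n,cv2.cvtColor(p['image'],cv2.COLOR_RGB2BGR))
E
python3 - <<'E'
from h import *
np.set_printoptions(precision=4,suppress=True)
ps={n:arm.capture(n) for n in('top','side')}
Z={'tab_top':.083,'lip_top':.046,'uv_box':None,'nest':None,'loupe':0,'jar':0}
for n,p in ps.items():
    save(p,n+'0.png')
    for l,z in Z.items():
        for r in arm.tip_of(p,l)[:2]: print(n,l,r['conf'],np.round(r['centre'],1),back(p,r['centre'],z))
s=arm.state();print(s['tcp_pos'],s['orientation'],s['grip_width'],s['clock'])
cv2.imwrite('pics/a.png',cv2.cvtColor(np.vstack([ps['top']['image'],ps['side']['image']]),cv2.COLOR_RGB2BGR)[:, :])
im=cv2.imread('pics/a.png');cv2.imwrite('pics/a.png',cv2.resize(np.hstack([im[:384],im[384:]]),(800,300)))
E
```

```text
top tab_top 0.49 [179.1 212.6] [0.4924 0.2996 0.083 ]
top lip_top 0.74 [203.9 208.8] [0.5039 0.2281 0.046 ]
top uv_box 0.56 [162.9 214.6] [0.4949 0.3524 0.0619]
top uv_box 0.28 [279.2 183.2] [ 0.568  -0.0156  0.0242]
top nest 0.68 [181.6 210. ] [0.5024 0.2939 0.0682]
top loupe 0.6 [280.2 199.6] [ 0.5193 -0.0154  0.    ]
top jar 0.68 [283.6 182. ] [ 0.5765 -0.033   0.    ]
side tab_top 0.65 [253.  168.3] [0.4921 0.2824 0.083 ]
side lip_top 0.66 [257.  186.6] [0.5056 0.2339 0.046 ]
side uv_box 0.7 [255.1 179.5] [0.4989 0.276  0.0484]
side nest 0.67 [257.5 173.6] [0.506  0.2753 0.0689]
side loupe 0.66 [259.4 250.8] [ 0.517 -0.014  0.   ]
side jar 0.74 [282.5 251.3] [ 0.5731 -0.0138  0.    ]
[0.1429 0.6084 0.2226] [179.9993  -0.0016 166.777 ] 0.087017803950515 0.7
```

View pics/top0.png

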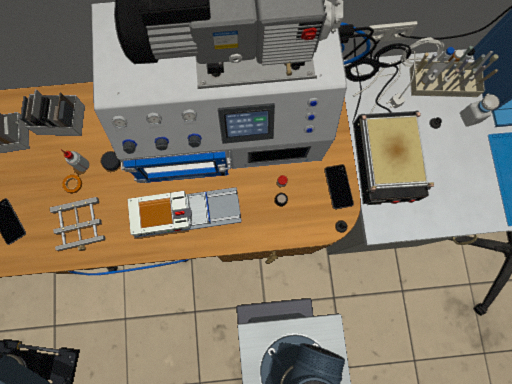

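View pics/side0.png

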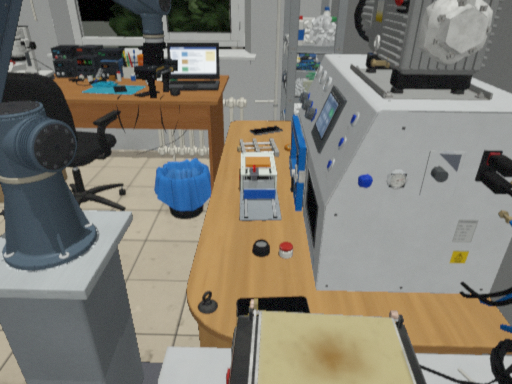

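The top view shows the hood at about (160,215), with the red tab near (180,213). The lip is at about (204,209), and the tray comes out to the right, along world -y. The loupe and jar sit near (281,190), and a tall machine stands behind the bed. In the side view the catch is still shut. I'll move above the station with the fingers shut and look from there.

```bash
python3 -m handwheel '[[[0,0,0,-8,-5,-0.6,-1],[0,0,0,-13,-7.5,-1.2,-1],[0,0,0,-18,-10.5,-2,-1],[0,0,0,-23,-13.4,-2.5,-1],[0,0,0,-27,-15.7,-3,-1]]]'
python3 -m handwheel '[[[0,0,0,-5,-3,0,-1],[0,0,0,-10,-6,0,-1],[0,0,0,-14,-9,0,-1],[0,0,0,-14,-9,0,-1],[0,0,0,-14,-9,0,-1]]]'
python3 - <<'E'
from h import *
p=arm.capture('wrist');cv2.imwrite('pics/w1.png',cv2.cvtColor(p['image'],cv2.COLOR_RGB2BGR))
print(arm.state()['tcp_pos'],arm.state()['orientation'])
def wb(p,c,z):
    u,v=c; a=np.array([(u-p['cx'])/p['fx'],(v-p['cy'])/p['fy']]);r=np.linalg.norm(a)
    d=np.r_[a/r*np.sin(r),np.cos(r)] if r>0 else np.r_[0,0,1.]
    R=np.array(p['R']);o=-R.T@np.array(p['t']);d=R.T@d
    return o+d*(z-o[2])/d[2]
for l,z in(('tab_top',.083),('lip_top',.046),('uv_box',.0),('nest',.018)):
    for r in arm.tip_of(p,l)[:2]: print(l,r['conf'],np.round(r['centre'],1),wb(p,r['centre'],z))
E
cat >> h.py <<'E'
def wb(p,c,z):
    """wrist fisheye pixel -> world point on plane z"""
    u,v=c; a=np.array([(u-p['cx'])/p['fx'],(v-p['cy'])/p['fy']]);r=np.linalg.norm(a)+1e-9
    d=np.r_[a/r*np.sin(r),np.cos(r)]
    R=np.array(p['R']);o=-R.T@np.array(p['t']);d=R.T@d
    return o+d*(z-o[2])/d[2]
E
```

```text
clock: 1.32
tcp_pos: [0.3702, 0.3934, 0.2529]
orientation: [180.0, 0.0, 166.8]
wrist_force: [0.8, 0.3, 0.8]
grip_width: 0.0449
gripper_force: 0.0
clock: 1.95
tcp_pos: [0.4841, 0.2752, 0.2523]
orientation: [180.0, -0.1, 166.7]
wrist_force: [0.1, 0.4, -0.2]
grip_width: 0.0015
gripper_force: 0.0
[0.48360807 0.27575001 0.25230629] [ 1.79997272e+02 -5.68874029e-02  1.66815670e+02]
tab_top 0.79 [279.7 179.3] [0.49512748 0.29808977 0.083     ]
tab_top 0.26 [ 95.  225.2] [0.49928704 0.04578732 0.083     ]
lip_top 0.89 [226.6 196. ] [0.51053664 0.22690879 0.046     ]
uv_box 0.92 [324.2 161.6] [0.50517687 0.36814187 0.        ]
```

View pics/w1.png

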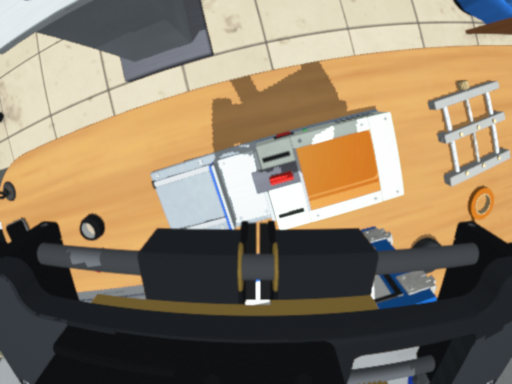

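In the wrist view the red tab is at (281,179) and the lip is near (226,196). The hood's window is at (340,165). I'll rectify the view onto the roof and lip planes to get yaw and position.

```bash
python3 - <<'E'
from h import *
p=arm.capture('wrist')
R=np.array(p['R']);t=np.array(p['t'])
def ortho(z,s=2):
    X,Y=np.meshgrid(np.arange(.42,.6,.001/s),np.arange(.48,.10,-.001/s),indexing='ij')
    P=np.stack([X,Y,0*X+z],-1)@R.T+t
    r=np.linalg.norm(P[...,:2],axis=-1);th=np.arctan2(r,P[...,2])
    m=(p['cx']+p['fx']*th*P[...,0]/r).astype('f4'),(p['cy']+p['fy']*th*P[...,1]/r).astype('f4')
    o=cv2.cvtColor(cv2.remap(p['image'],*m,cv2.INTER_LINEAR),cv2.COLOR_RGB2BGR)
    for k in range(0,18,2): cv2.putText(o,'%.2f'%(.42+k*.01),(0,k*20+4),0,.3,(255,0,255),1)
    for k in range(0,38,4): cv2.putText(o,'%.2f'%(.48-k*.01),(k*20,355),0,.3,(255,0,255),1);cv2.line(o,(k*20,0),(k*20,6),(255,0,255),1)
    return o[:300]
a=ortho(.064);b=ortho(.046)
cv2.imwrite('pics/o.png',np.vstack([a,b]))
# red tab
z=.083
hsv=cv2.cvtColor(p['image'],cv2.COLOR_RGB2HSV)
E
```

```text
(no output)
```

View pics/o.png

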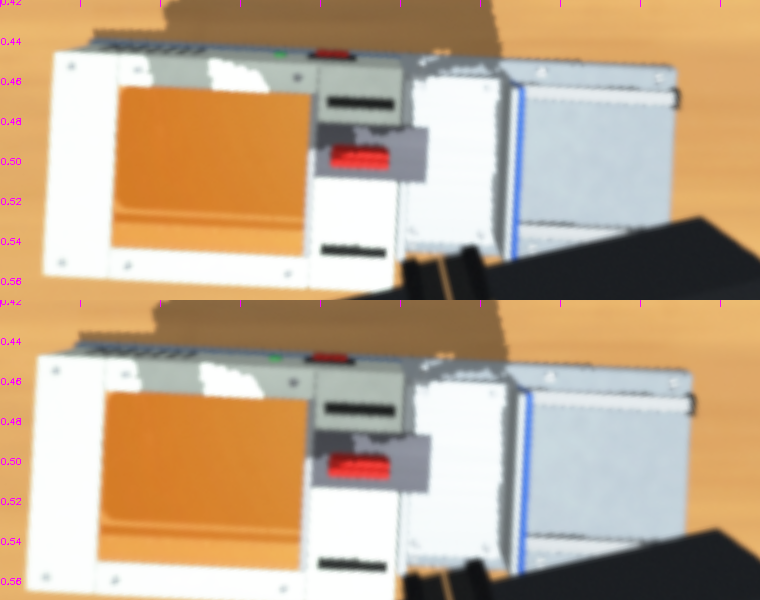

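The rectified view puts the hood's centre at about (0.5056, 0.3684) with a yaw of about 92.7°. From that, the lip's inner face is near (0.5125, 0.2226) and the tab near (0.495, 0.299). The tongue ends about 102 mm out on the uv_box axis, so the pocket is clear in front of it. Next I'll align the tool and go down beside the tab on the robot's side.

```bash
python3 -m handwheel '[[[0,0,-8,1,1,3,-1],[0,0,-15.9,1.96,1.88,6,-1],[0,0,-15.9,1.96,1.88,10,-1],[0,0,-15.9,1.96,1.88,13.2,-1],[0,0,-15.9,1.96,1.88,13.2,-1]]]'
python3 - <<'E'
from h import *
p=arm.capture('wrist');save(p,'w2.png');print(arm.state()['tcp_pos'])
for l,z in(('tab_top',.083),('lip_top',.046)):
    for r in arm.tip_of(p,l)[:2]: print(l,r['conf'],np.round(r['centre'],1),wb(p,r['centre'],z))
E
```

```text
clock: 2.88
tcp_pos: [0.4676, 0.2977, 0.1183]
orientation: [-179.9, -0.3, -177.3]
wrist_force: [-0.2, 0.1, 0.1]
grip_width: 0.0005
gripper_force: 0.0
[0.46903657 0.29816919 0.11992605]
```

View pics/w2.png

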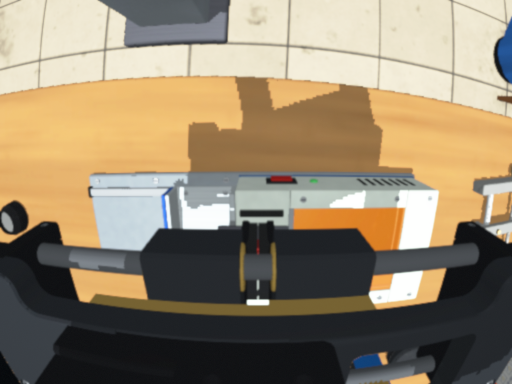

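The tool is now square to the hood. The tab shows just behind the fingers at about (258,240), so it lines up. I'll go down and push.

```bash
python3 -m handwheel '[[[0,0,0,0,0,3,-1],[0,0,0,0,0,4.9,-1],[0,0,0,0,0,4.9,-1],[0,0,0,-0.6,0,4.9,-1],[0,0,0,-1.0,0,4.9,-1]]]'
python3 -m handwheel '[[[0,0,0,-0.6,0,0,-1],[0,0,0,-1.2,0,0,-1],[0,0,0,-1.8,0,0,-1],[0,0,0,-2.4,0,0,-1],[0,0,0,-2.7,0,0,-1]]]'
python3 -m handwheel '[[[0,0,0,-0.2,0,0,-1],[0,0,0,-0.4,0,0,-1],[0,0,0,-0.5,0,0,-1],[0,0,0,-0.5,0,0,-1],[0,0,0,-0.5,0,0,-1]]]'
python3 - <<'E'
from h import *
s=arm.state();print(s['tcp_pos'],s['wrist_force'])
E
```

```text
clock: 3.65
tcp_pos: [0.4812, 0.2989, 0.0729]
orientation: [179.9, 0.2, -177.3]
wrist_force: [-2.0, -0.5, 0.5]
grip_width: 0.0009
gripper_force: 0.6
clock: 4.28
tcp_pos: [0.5072, 0.2996, 0.0713]
orientation: [180.0, 0.0, -177.3]
wrist_force: [-1.1, 0.1, 0.2]
grip_width: 0.0003
gripper_force: 0.6
clock: 4.9
tcp_pos: [0.5084, 0.2996, 0.0712]
orientation: [-179.9, -0.4, -177.3]
wrist_force: [-7.1, 0.0, 5.3]
grip_width: 0.0002
gripper_force: 3.3
[0.50840876 0.29958511 0.07124545] [-7.06509423  0.02787766  5.30264575]
```

The push stopped hard with the force rising to 7 N after about 28 mm of travel, so the catch is at its stop. I'll back off, lift and check from above the pocket.

```bash
python3 -m handwheel '[[[0,0,0,1.2,0,0,-1],[0,0,0,1.2,0,-3,-1],[0,0,0,1.2,0,-7,-1],[0,0,0,1.2,-3,-9,-1],[0,0,0,1.2,-5.7,-9,-1]]]'
python3 - <<'E'
from h import *
p=arm.capture('wrist');save(p,'w3.png');s=arm.state();print(s['tcp_pos'],s['wrist_force'])
for l,z in(('tab_top',.083),('lip_top',.046)):
    for r in arm.tip_of(p,l)[:2]: print(l,r['conf'],np.round(r['centre'],1),wb(p,r['centre'],z))
    q=arm.capture('side')
    for r in arm.tip_of(q,l)[:2]: print('side',l,r['conf'],np.round(r['centre'],1),back(q,r['centre'],z))
E
```

```text
clock: 5.52
tcp_pos: [0.5043, 0.2423, 0.1636]
orientation: [180.0, 0.4, -177.3]
wrist_force: [0.4, -0.2, -0.6]
grip_width: 0.0006
gripper_force: 0.0
[0.50343971 0.2389669  0.16254823] [-0.1882662  -1.69154548 -0.42623231]
tab_top 0.68 [323.3 219.5] [0.52272665 0.30127162 0.083     ]
side tab_top 0.55 [262.8 166.6] [0.52171879 0.29612761 0.083     ]
lip_top 0.71 [240.5 191. ] [0.51068817 0.22518992 0.046     ]
side lip_top 0.92 [260.  189.8] [0.51476905 0.21420551 0.046     ]
```

View pics/w3.png

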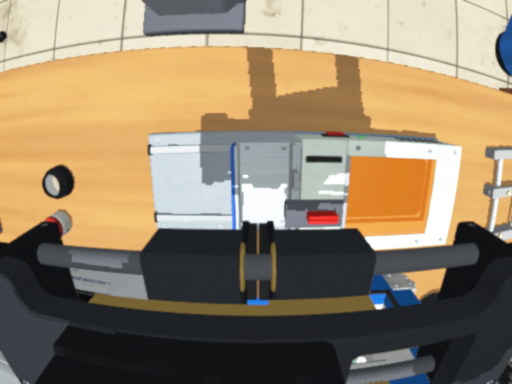

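The tab now reads x of about 0.522, a shift of 30 mm, so the catch is fully open. The pocket lies between the blue-edged lip at column 237 and the shutter at about 290, with the fingers over it. I'll go down into the pocket.

```bash
python3 -m handwheel '[[[0,0,0,0,0.4,4,-1],[0,0,0,0,0.4,8,-1],[0,0,0,0,0.4,10.5,-1],[0,0,0,0,0.4,12,-1],[0,0,0,0,0.4,13,-1]]]'
python3 -m handwheel '[[[0,0,0,0,0,0,-1],[0,0,0,0,-0.5,0,-1],[0,0,0,0,-1,0,-1],[0,0,0,0,-1.5,0,-1],[0,0,0,0,-2.2,0,-1]]]'
```

```text
clock: 6.5
tcp_pos: [0.5023, 0.2468, 0.0307]
orientation: [180.0, 0.0, -177.3]
wrist_force: [0.1, -0.1, 0.8]
grip_width: 0.0002
gripper_force: 0.0
clock: 7.12
tcp_pos: [0.5037, 0.2244, 0.032]
orientation: [180.0, 0.1, -177.3]
wrist_force: [-0.5, 2.0, 1.4]
grip_width: 0.0005
gripper_force: 1.2
```

The lip is hooked, with about 2 N showing on the wrist. I'll draw it out at a moderate pace.

```bash
python3 -m handwheel '[[[0,0,0,0,-1,0,-1],[0,0,0,0,-2,0,-1],[0,0,0,0,-3,0,-1],[0,0,0,0,-4,0,-1],[0,0,0,0,-5,0,-1]]]'
python3 -m handwheel '[[[0,0,0,0,-1,0,-1],[0,0,0,0,-2,0,-1],[0,0,0,0,-3,0,-1],[0,0,0,0,-4,0,-1],[0,0,0,0,-5,0,-1]]]'
python3 -m handwheel '[[[0,0,0,0,-1,0,-1],[0,0,0,0,-1.9,0,-1],[0,0,0,0,-2.7,0,-1],[0,0,0,0,-3.3,0,-1],[0,0,0,0,-3.6,0,-1]]]'
```

```text
clock: 7.75
tcp_pos: [0.5061, 0.1737, 0.0315]
orientation: [180.0, 0.1, -177.3]
wrist_force: [1.4, 2.8, 2.5]
grip_width: 0.0006
gripper_force: 1.3
clock: 8.38
tcp_pos: [0.508, 0.1238, 0.0313]
orientation: [-180.0, -0.0, -177.3]
wrist_force: [1.4, 2.1, 0.1]
grip_width: 0.0003
gripper_force: 1.3
clock: 9.0
tcp_pos: [0.5094, 0.0881, 0.0313]
orientation: [180.0, -0.0, -177.3]
wrist_force: [1.9, 1.6, 0.2]
grip_width: 0.0002
gripper_force: 1.1
```

```bash
python3 -m handwheel '[[[0,0,0,0,-0.4,0,-1],[0,0,0,0,-0.8,0,-1],[0,0,0,0,-1.1,0,-1],[0,0,0,0,-1.4,0,-1],[0,0,0,0,-1.6,0,-1]]]'
python3 -m handwheel '[[[0,0,0,0,-0.2,0,-1],[0,0,0,0,-0.4,0,-1],[0,0,0,0,-0.6,0,-1],[0,0,0,0,-0.6,0,-1],[0,0,0,0,-0.6,0,-1]]]'
```

```text
clock: 9.62
tcp_pos: [0.5102, 0.0724, 0.0313]
orientation: [180.0, -0.0, -177.3]
wrist_force: [1.4, 2.9, -0.4]
grip_width: -0.0
gripper_force: 1.1
clock: 10.25
tcp_pos: [0.5102, 0.072, 0.0314]
orientation: [179.6, 0.0, -177.6]
wrist_force: [2.9, 26.8, 0.4]
grip_width: 0.0008
gripper_force: 13.0
```

The force rose to 27 N and the fingers stopped advancing, so the tray is at its end stop. I'll ease off, lift straight out and check.

```bash
python3 -m handwheel '[[[0,0,0,0,0.7,0,-1],[0,0,0,0,1.3,0,-1],[0,0,0,0,1.3,-2,-1],[0,0,0,0,1.3,-6,-1],[0,0,0,0,1.3,-11,-1]]]'
python3 -m handwheel '[[[0,0,0,4,0,-3,-1],[0,0,0,8,0,-5,-1],[0,0,0,8,0,-5,-1],[0,0,0,8,0,-5,-1],[0,0,0,8,0,-5,-1]]]'
python3 - <<'E'
from h import *
p=arm.capture('wrist');save(p,'w4.png');s=arm.state();print(s['tcp_pos'],s['wrist_force'])
q=arm.capture('side')
for l,z in(('tab_top',.083),('lip_top',.046),('nest',.018),('phone',.018)):
    for r in arm.tip_of(p,l)[:1]: print(l,r['conf'],np.round(r['centre'],1),wb(p,r['centre'],z))
    for r in arm.tip_of(q,l)[:1]: print('side',l,r['conf'],np.round(r['centre'],1),back(q,r['centre'],z))
E
```

```text
clock: 10.88
tcp_pos: [0.5087, 0.0788, 0.1416]
orientation: [-180.0, -0.2, -177.4]
wrist_force: [-0.1, -0.4, 0.2]
grip_width: 0.0007
gripper_force: 0.0
clock: 11.5
tcp_pos: [0.4311, 0.0755, 0.1909]
orientation: [-180.0, -0.0, -177.3]
wrist_force: [0.7, 0.2, 0.2]
grip_width: 0.0008
gripper_force: 0.0
[0.43094052 0.07555837 0.19083786] [-0.27989045 -0.66718039  0.11447456]
tab_top 0.68 [438.8 269.5] [0.52270888 0.3011645  0.083     ]
side tab_top 0.46 [263.2 169. ] [0.52303587 0.27875944 0.083     ]
side lip_top 0.56 [260.3 218.9] [0.51754886 0.0574788  0.046     ]
side nest 0.57 [257.  198.6] [0.50640795 0.21120471 0.018     ]
phone 0.56 [356.8 238.7] [0.509841   0.20681713 0.018     ]
side phone 0.75 [258.5 201.8] [0.51113491 0.19256356 0.018     ]
```

View pics/w4.png

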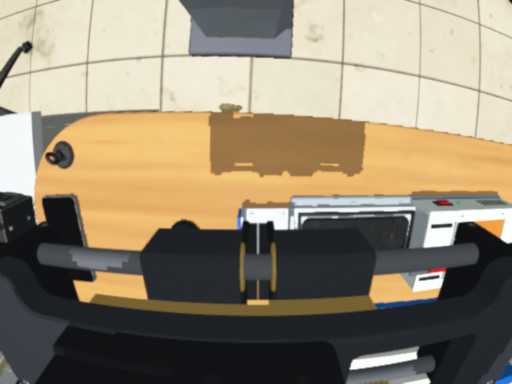

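The tray is fully out, with the lip at about y 0.06 and the phone lying in its nest at about (355,238). The catch is still open at tab x of about 0.523, and the arm is clear.

```bash
python3 -c "
from workcell import arm
print(arm.finish_job())"
```

```text
the job is handed in; nothing more can be done
None
```

I pushed the catch to its stop and drew the tray out to its end stop; the last camera check showed the phone in its nest and the catch still open, and I handed the job in with the arm clear (no verdict came back).

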